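# Rock the chuck and ease the bench lathe into low gear

## Task

The bench lathe has been left in neutral; put it in low gear. Ease the ball-ended gear lever on the front of the headstock over to the yellow mark, away from the chuck, and when its teeth butt do not force them: rock the chuck by hand at a jaw until the teeth drop into mesh, then bring the lever fully home against its stop and leave it there. Never lean hard on lever or chuck once they are blocked, and leave the things lying on and around the lathe where they are.

Things in the scene. Friction and masses are not known exactly. Their poses are not given: they have to be found in the camera images.
- lathe: Green bench lathe, 710 mm long, fixed. Origin on the bench under the spindle axis; x away from the operator, y along the spindle from chuck to headstock, z up. In its frame (mm): spindle axis z 185; headstock x -65..65, y 30..190, top z 240 (chuck key lies on it); gear cover y 190..235, z to 235; chuck diameter 100, y -45..15; 20 mm bar in it ends at y -116; tool post from y -230 on, z below 235.
- lever_ball (a point): Centre of the gear lever's black ball, 28 mm in diameter, on a 10 mm round stem. It swings in the plane lathe x = -90 mm, 25 mm in front of the headstock's face, 95 mm from the pivot; upright it is 280 mm above the bench. It can be pushed or pinched from above.
- lever_pivot (a point): Centre of the lever's swing (lathe x -90, y 130, z 185 mm; axis along lathe x). Inside, the lever works the gear through a spring: the teeth meet somewhere between 0.04 and 0.20 rad (wear in the linkage); if they butt, the push at the ball rises gently from 2.5 N to about 6.5 N over the next 0.11 rad; there the spring is solid and more push goes straight onto the teeth. In mesh there is only the 2.5 N friction all the way home.
- gear_lever (a joint): Angle of the gear lever from upright, rad. 0 = neutral (white mark); grows as the ball moves along lathe +y, away from the chuck; +0.42 = low gear (yellow mark), hard stop; -0.42 = high gear. Friction holds it where it is left; with the teeth butting it falls back to about 0.06 beyond where they met and keeps a spring load on the teeth, so that they drop in 2 mm by themselves when they meet a gap.
- spindle (a joint): Angle of spindle and chuck about lathe +y, rad. 0 = the top jaw straight up; grows as that jaw moves along lathe +x, away from the operator. It stays where it is left. Inside are 6 teeth, so a gap every 1.05 rad; where the gaps lie is unknown, and at the start the low-gear teeth always butt; they may need up to 0.9 rad of turning either way to drop in.
- top_jaw (a point): Middle of the outer end of the uppermost of three chuck jaws, 48 mm from the spindle axis. Each jaw is a steel block 16 mm wide in the turning direction, reaching 10 to 48 mm from the axis and standing 30 mm out of the chuck's face (lathe y -75 to -45, this point at -60). The other jaws are 120 degrees away, pointing down.
- chuck_axis (a point): Point on the spindle axis at the middle of the jaws' length (lathe x 0, y -60, z 185 mm). Force to turn the chuck, 34 mm from the axis: about 2 N free, 3 to 6 N with butting teeth rubbing, 1 to 2 N in the free play (about 0.1 rad) once the teeth are in, and then a firm stop: the braked drive does not turn. More than about 19 N at a jaw against that stop bruises the teeth.
- chuck_key: Steel T-shaped chuck key, 94 mm by 80 mm, 12 mm thick, lying on the headstock's top; bystander. Origin at the crossing, x along the shank.
- bush0: Brass bush, 28 mm in diameter and 30 mm high, standing in the chip tray in front of the headstock; bystander. Origin under its centre.
- bush1: Aluminium bush, 28 mm in diameter and 30 mm high, standing in the chip tray in front of the bed; bystander. Origin under its centre.
- oil_bottle: White plastic oil bottle with red cap, 52 mm in diameter and 150 mm high, left of the lathe; bystander. Origin under its centre.
- filler_tin: Tin, 90 mm in diameter and 110 mm high, left of the lathe; bystander. Origin under its centre.
- pliers: Pliers with red handles, 160 mm long and 16 mm high, lying between robot and lathe on the left; bystander.
- tape_roll: Yellow roll of tape, 96 mm in diameter and 25 mm high, lying between robot and lathe on the right; bystander.

How it is judged (in metres and radians):
At the end, for the whole second after the job is handed in: The gear lever stands at the yellow mark, within 0.06 rad (3.5 degrees) of its low-gear stop (joint above 0.36), at rest by itself. That is only possible with the teeth in mesh (value of joint gear_lever above 0.36 rad and velocity of joint gear_lever between -0.05 and 0.05 rad/s); the robot touches nothing.
It fails at once if The gear teeth were forced: more than 15 N between the lever's sliding gear and the spindle's teeth (about 8.5 N at the ball with the teeth butting, or 19 N at a jaw against the firm stop) (contact force between gear_lever and spindle above 15 N).
It fails at once if Something lying on or around the lathe was moved by more than 30 mm (distance of any of chuck_key, bush0, bush1, oil_bottle, filler_tin, pliers, tape_roll from where it was at the start of the episode above 0.03 m).
It also fails if it takes over 64 s, if anything falls off the work surface, if the arm or the gripper's body presses on something with over 40 N, if the wrist force passes 120 N, or if a joint passes its speed limit or range.

## Robot

A 6-joint arm with a two-finger parallel gripper is mounted at the origin on the work surface. World frame = base frame: x ahead of the robot, y to its left, z up, the work surface at z = 0. Lengths are in m, angles in degrees, forces in N, time in s.
With the tool pointing down it reaches from about 0.4 to 0.825 m from the base axis. Payload 7 kg.
Tool frame: the origin (TCP) lies midway between the tips of the shut fingers; the grasp point (between the pads) lies 19 mm behind it; y points along the fingers, z is the direction in which the jaws open and shut, and the axes are right-handed (so a half turn about y gives the same grasp; the last joint's range is limited). The gripper opens to 88 mm and grips with 3 to 60 N. Pads are 19 mm wide; open, the fingers measure 130 mm over their backs; the gripper's body (78 mm by 193 mm) begins 47 mm behind the grasp point.
Start: joints at [-55.227, 20.546, 0.682, 0, -70.136, -16.507], TCP at [0.212, -0.641, 0.19] pointing down, gripper open.
Joint ranges: [-176.03, 176.03], [-82.01, 121.73], [-58.28, 71.71], [-173.87, 95.51], [-174.79, -0.11], [-173.66, 173.66]. Speed limits (degrees/s): [136.94, 136.94, 172.46, 180, 180, 180].

## Interface

Orientations are given as [roll, pitch, yaw] about the fixed x, y, z axes, in that order (R = Rz(yaw) Ry(pitch) Rx(roll)).
In Python, from plant import ctrl gives the robot as it stands.
- The arm moves only by the tool step_arm, never from a script. Its argument "rows" is a list that holds one entry, the list of rows, each a list of 7 numbers: the gripper command: -1 is shut, 1 is fully open, values between are in proportion, then the shift along the world's x, y, z in cm, then the turn, a rotation vector about the world's x, y, z in degrees. In form: [[[fingers, tx, ty, tz, rx, ry, rz], ...]]. A call has 1 to 12 rows; each row shifts and turns the commanded pose from where the row before left it; what a row does not reach is not made up. A row lasts 1/8 s, in which the tool goes at most 62.5 mm and 10.7 degrees, less where a joint would pass 70% of its speed; a pose out of reach is approached as far as the arm can. A call is refused whole if a number of a shift passes 6.25 or a number of a turn 10.7, either way. A call with a gripper value outside its range is refused whole. The fingers move at their own pace and stop on an object; the grip force is fixed at half the most. Time passes only in rows, so rows that do not move let the fingers close. It gives the time, the measured TCP pose, the force and the opening at its end, in the units of the state.
- ctrl.get_obs(): the state, without advancing time (a new reading comes with each control period).
- ctrl.snapshot(name): name is "side" or "top"; returns the picture (384x512x3 uint8, blue, green, red); there is no depth.
- ctrl.camera_params(name): a dict with "vertical_fov" (degrees; the focal length in pixels is half the picture's height over the tangent of half this angle, whatever the lens; pixels are square), "cx", "cy" (the principal point, pixels), "rvec" (rotation vector, rad) and "tvec" (3), from world to camera coordinates, as OpenCV has them. Camera axes: x right, y down, z forward; pixel columns grow to the right and rows downward; lengths in m; the calibration is good to about 2 mm. A picture is of the moment at which its call begins. camera_params takes no time and is no camera call.
- ctrl.close_job(): hands the job in, once; it reports no verdict.
The state is a dict: "clock": time; "joint_pos": joint angles; "qvel": joint speeds; "tau": joint torques, N m; "tool_pos": TCP position; "orientation": TCP orientation; "force": force on the tool from outside, world axes, zero at the start; "moment": the same for the moment, N m; "opening": finger opening in m.
Only numpy, scipy, OpenCV 4.12 (cv2) and the standard library are available. Lean on these libraries where they do the work, as an engineer would, in place of code of your own. Each camera call takes 0.05 s, during which the arm holds its last target. There are 200 camera calls.

## Working session

There is one attempt and no reset: what is moved stays moved. The work goes in short steps, Python scripts to look and compute and a tool call to move; the robot and the scene stay as the last step left them, time stands still between calls to the robot, and variables do not carry over. Pictures are saved under pics/ and viewed, about 8 in all and at most 12, crops included, and the job is handed in when it is done.

Besides the shell and the picture viewer there is one more tool, called after "Call:" as name(argument=value, ...), one argument or row to a line, values as JSON. step_arm: Moves the arm, as the interface text tells. Its arguments: {"type":"object","properties":{"rows":{"type":"array"}},"required":["rows"]}

```bash
ls; mkdir -p pics; python3 - <<'E'
from plant import ctrl
import cv2,numpy as np
o=ctrl.get_obs()
for k,v in o.items(): print(k,np.round(v,4))
for n in("side","top"):
    cv2.imwrite(f"pics/{n}0.png",ctrl.snapshot(n)); print(n,ctrl.camera_params(n))
a=cv2.imread("pics/side0.png");b=cv2.imread("pics/top0.png")
cv2.imwrite("pics/both0.png",cv2.resize(np.vstack([a,b]),None,fx=.78,fy=.78))
E
```

```text
pics
clock 0.0
joint_pos [-5.52254e+01  2.05936e+01  6.33300e-01 -1.95000e-02 -7.01361e+01
 -1.65086e+01]
qvel [-0.0273  0.0664  0.0095  0.0838  0.0368  0.0473]
tau [-3.20000e-03 -5.82707e+01  2.93047e+01  6.99750e+00  6.70000e-03
 -2.00000e-04]
tool_pos [ 0.2114 -0.6405  0.1892]
orientation [-8.99023e+01  9.80000e-03  1.82593e+01]
force [-0.1306  0.0999  1.038 ]
moment [0.0126 0.0645 0.0019]
opening 0.0875
side {'vertical_fov': 46.82977486145721, 'cx': 258.9027982047346, 'cy': 192.36767549236032, 'rvec': array([ 0.28004204, -2.83523863,  1.14584543]), 'tvec': array([0.46159774, 0.1473035 , 1.37030347])}
top {'vertical_fov': 45.75633986693976, 'cx': 256.87813626827904, 'cy': 189.492358162932, 'rvec': array([ 2.15833129, -2.14693217,  0.15894524]), 'tvec': array([0.05453233, 0.47546751, 1.4710684 ])}
```

View pics/side0.png

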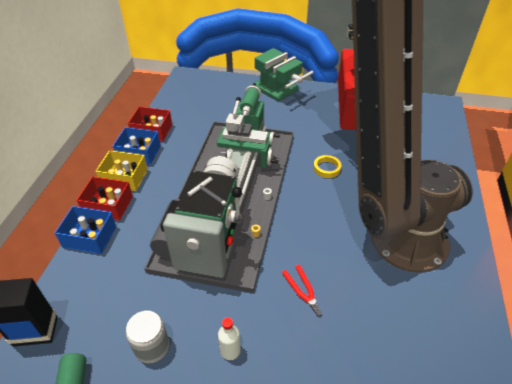

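View pics/top0.png

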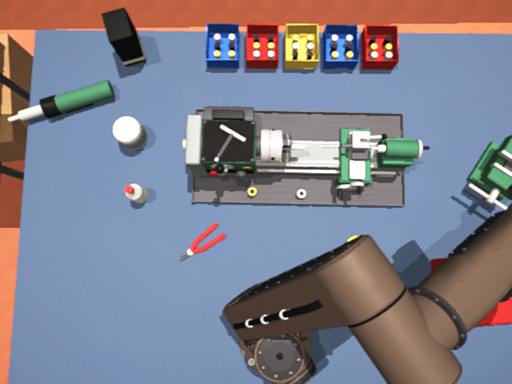

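The lathe lies with its chuck around top (270,145) and headstock top at (230,140). The ball looks to be near top (218,170) and side (237,192). I'll zoom in.

```bash
python3 - <<'E'
import cv2,numpy as np
a=cv2.imread("pics/side0.png")[150:260,160:280];b=cv2.imread("pics/top0.png")[100:210,180:310]
a=cv2.resize(a,None,fx=5,fy=5,interpolation=cv2.INTER_CUBIC)[:, :];b=cv2.resize(b,None,fx=5,fy=5,interpolation=cv2.INTER_CUBIC)
cv2.imwrite("pics/za.png",a);cv2.imwrite("pics/zb.png",b)
E
```

```text
(no output)
```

View pics/za.png

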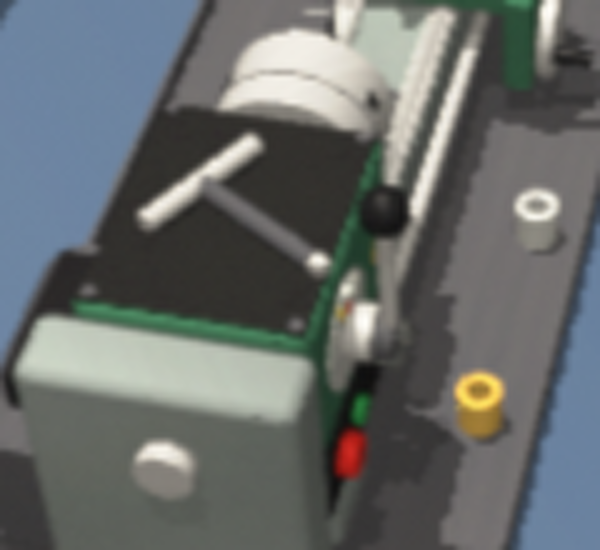

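View pics/zb.png

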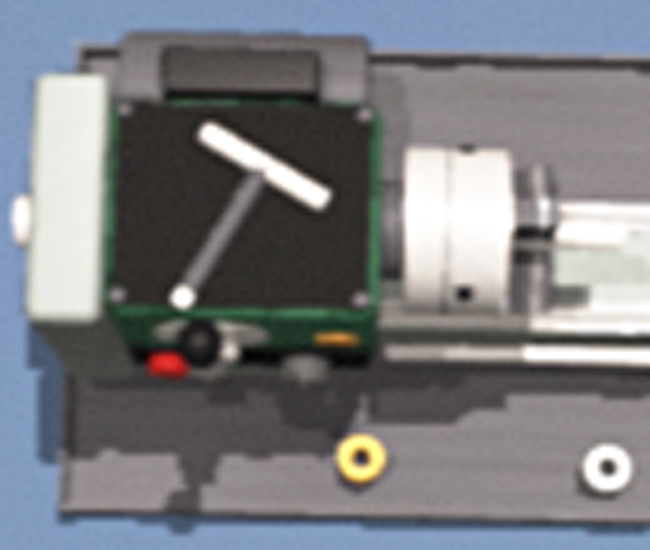

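Ball centre: side px (236.6,191.8), top px (219.8,168.4). The headstock's chuck-side top corners are at top zoom (380,100) and (380,308). Next I'll triangulate.

```bash
cat > h.py <<'E'
import cv2,numpy as np
from plant import ctrl
def cam(n):
    p=ctrl.camera_params(n);f=192/np.tan(np.radians(p["vertical_fov"]/2))
    return np.array([[f,0,p["cx"]],[0,f,p["cy"]],[0,0,1]]),cv2.Rodrigues(p["rvec"])[0],np.array(p["tvec"])
C={n:cam(n) for n in("side","top")}
def ray(n,uv):
    K,R,t=C[n];return -R.T@t,R.T@np.linalg.inv(K)@np.array([*uv,1.])
def plane(n,uv,z):
    o,d=ray(n,uv);return o+d*(z-o[2])/d[2]
def tri(us,ut):
    A=[];b=[]
    for n,uv in(("side",us),("top",ut)):
        o,d=ray(n,uv);d/=np.linalg.norm(d);P=np.eye(3)-np.outer(d,d);A.append(P);b.append(P@o)
    A=np.vstack(A);x=np.linalg.lstsq(A,np.hstack(b),rcond=None)[0];return x,np.linalg.norm(A@x-np.hstack(b))
def proj(n,X):
    K,R,t=C[n];q=K@(R@np.asarray(X,float)+t);return q[:2]/q[2]
E
python3 - <<'E'
from h import *
np.set_printoptions(precision=4,suppress=True)
zs=lambda u,v:((u+.5)/5-.5+160,(v+.5)/5-.5+150)
zt=lambda u,v:((u+.5)/5-.5+180,(v+.5)/5-.5+100)
print("cams",ray("side",(0,0))[0],ray("top",(0,0))[0])
print("ball",tri(zs(384,210),zt(200,343)))
cs={"nearchuck":((383,148),(380,306)),"nearcover":((310,345),(113,306))}
for k,(s,t) in cs.items(): print(k,tri(zs(*s),zt(*t)))
for k,p in {"NR":(382,306),"FR":(382,99),"NL":(112,306),"FL":(112,101)}.items(): print(k,plane("top",zt(*p),.24))
for k,p in {"trayNL":(60,515),"brass":(361,457),"alu":(607,467)}.items(): print(k,plane("top",zt(*p),.03))
print("key",plane("top",zt(182,297),.25),plane("top",zt(262,175),.25))
E
```

```text
cams [0.2911 0.9201 1.0868] [0.2658 0.0682 1.5224]
ball (array([0.4985, 0.1626, 0.2786]), np.float64(0.001701794875718846))
nearchuck (array([0.5282, 0.0623, 0.222 ]), np.float64(0.006645469299287609))
nearcover (array([0.5277, 0.2168, 0.2293]), np.float64(0.0038723604403026143))
NR [0.5293 0.0615 0.24  ]
FR [0.652  0.0621 0.24  ]
NL [0.5283 0.2164 0.24  ]
FL [0.6496 0.219  0.24  ]
trayNL [0.4307 0.2719 0.03  ]
brass [0.4705 0.0738 0.03  ]
alu [ 0.4647 -0.0891  0.03  ]
key [0.5317 0.1755 0.25  ] [0.6034 0.1309 0.25  ]
```

Lathe yaw is about 0.5° and its origin is near world (0.590, 0.031). Next I'll check the jaw angle with projected guide points.

```bash
python3 - <<'E'
from h import *
out=[]
O=np.array([.590,.031,0])
for n in("side","top"):
    im=ctrl.snapshot(n);cv2.imwrite(f"pics/{n}1.png",im)
    c=proj(n,O+[0,-.06,.2]).astype(int);x0,y0=c-22;s=9
    z=cv2.resize(im[y0:y0+44,x0:x0+44],None,fx=s,fy=s,interpolation=cv2.INTER_CUBIC)
    z2=z.copy()
    def P(X):
        u=((proj(n,O+X)-[x0,y0]+.5)*s-.5).round().astype(int);return tuple(map(int,u))
    for y in(-.075,-.045):
        for th in(0,):
            q=[P([-.008,y,.185+.048]),P([.008,y,.185+.048]),P([.008,y,.195]),P([-.008,y,.195])]
            cv2.polylines(z2,[np.array(q)],True,(0,0,255),1)
        ring=np.array([P([.05*np.sin(a),y,.185+.05*np.cos(a)]) for a in np.linspace(0,6.28,60)])
        cv2.polylines(z2,[ring],True,(0,200,0) if y>-.05 else (255,0,0),1)
    out.append(np.hstack([z,z2]))
cv2.imwrite("pics/jaw1.png",cv2.resize(np.vstack(out),None,fx=.75,fy=.75))
print(ctrl.get_obs()["force"])
E
```

```text
[ 0.55207458 -0.50059608 -0.06111118]
```

View pics/jaw1.png

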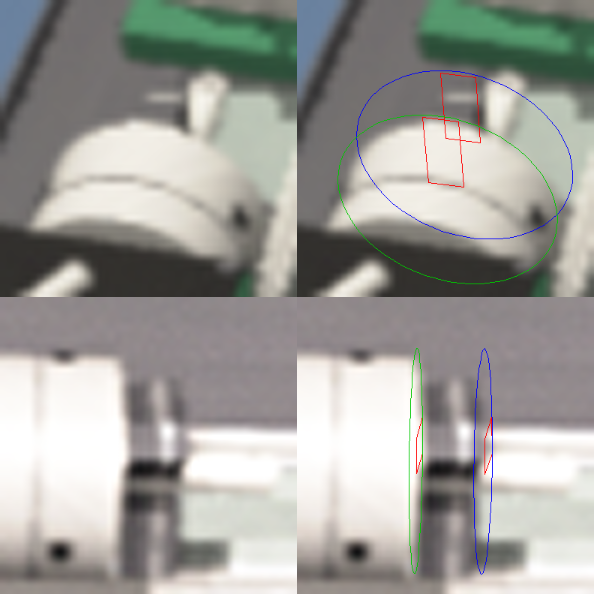

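The side view shows the upper jaw's outer end at zoom (210,78), which is leaned toward the operator. The top view shows jaw blocks at rows 480–575 and 380–460. Next I'll solve the angle from both views.

```bash
python3 - <<'E'
from h import *
np.set_printoptions(precision=1,suppress=True)
O=np.array([.590,.031,0])
off={}
for n in("side","top"):
    off[n]=proj(n,O+[0,-.06,.2]).astype(int)-22
def Z(n,X): 
    v=(proj(n,O+X)-off[n]+.5)*6.75-.5
    return v+([0,297] if n=="top" else [0,0])
for d in(0,-10,-20,-30,-40,-50):
    r=[]
    for k in(0,120):
        a=np.radians(d+k);e=np.array([np.sin(a),0,np.cos(a)]);t=np.array([np.cos(a),0,-np.sin(a)])
        f=lambda n,R,T,y:Z(n,np.array([0,y,.185])+R*e+T*t)
        if k==0: r+=["side far end",f("side",.048,-.008,-.075),f("side",.048,.008,-.075),"near end",f("side",.048,-.008,-.045),f("side",.048,.008,-.045)]
        r+=["top rows",*[f("top",R,T,-.06)[1] for R,T in((.048,-.008),(.048,.008),(.01,.008),(.01,-.008))]]
    print(d,*r)
E
```

```text
0 side far end [178.6  77.3] [143.2  72.6] near end [161.4 121.7] [125.5 116.9] top rows 452.8434792023055 416.60399084587675 438.0842669674655 473.3556623185174 top rows 371.8386093468161 396.8547278897461 457.1891363619661 432.3010619657777
-10 side far end [197.1  83.4] [161.8  73.9] near end [180.2 127.9] [144.4 118.3] top rows 472.64007888340103 435.36810057015896 441.49716375897697 477.7262440857946 top rows 362.14036433827334 382.6576574489834 452.32516062043504 432.2597803634594
-20 side far end [214.6  91.8] [180.6  77.8] near end [198.  136.4] [163.5 122.3] top rows 492.02197298686303 454.97207673613747 445.51551231724306 481.5774842749516 top rows 355.3185411177006 370.6670523279946 447.717704810165 433.0957134408337
-30 side far end [230.5 102.1] [199.   84.2] near end [214.2 146.8] [182.2 128.7] top rows 510.34287384918116 474.75593894175825 450.0157127647385 484.7921017765975 top rows 351.62862366756247 361.2635707774752 443.50412518850817 434.78731776653854
-40 side far end [244.4 114.2] [216.3  92.8] near end [228.4 158.9] [199.8 137.4] top rows 527.0035929804013 494.05413381689505 454.8582275637033 487.2736405364146 top rows 351.2409047816427 354.76768090655486 439.8110547514692 437.2862171542852
-50 side far end [255.8 127.4] [232.1 103.4] near end [240.1 172.3] [215.8 148.1] top rows 541.4755365668159 512.2241894895009 459.8921629431146 488.94924229940534 top rows 354.22852834719697 351.4263223122329 436.75072729040795 440.5182971601707
```

```bash
python3 - <<'E'
from h import *
O=np.array([.587,.031,0]);out=[]
for n,ctr,hw in(("side",[0,-.075,.2],16),("top",[0,-.06,.2],20)):
    im=cv2.imread(f"pics/{n}1.png")
    c=proj(n,O+ctr).astype(int);x0,y0=c-hw;s=400/(2*hw)
    z=cv2.resize(im[y0:y0+2*hw,x0:x0+2*hw],(400,400),interpolation=cv2.INTER_CUBIC)
    z=np.clip(255*(z/255.)**.6,0,255).astype(np.uint8)
    z2=z.copy()
    def P(X): return tuple(int(v) for v in ((proj(n,O+X)-[x0,y0]+.5)*s-.5).round())
    A=np.linspace(0,6.283,50)
    for y,r,col in((-.045,.05,(0,200,0)),(.015,.05,(0,200,0)),(-.116,.01,(255,0,255)),(-.075,.01,(255,0,255))):
        cv2.polylines(z2,[np.array([P([r*np.sin(a),y,.185+r*np.cos(a)]) for a in A])],True,col,1)
    for k in(-60,60):
        a=np.radians(k);e=np.array([np.sin(a),0,np.cos(a)]);t=np.array([np.cos(a),0,-np.sin(a)])
        for y in(-.075,-.045):
            q=[P(np.array([0,y,.185])+R*e+T*t) for R,T in((.048,-.008),(.048,.008),(.01,.008),(.01,-.008))]
            cv2.polylines(z2,[np.array(q)],True,(0,0,255),1)
    out.append(np.vstack([z,z2]) if 0 else np.hstack([z,z2]))
cv2.imwrite("pics/jaw2.png",cv2.resize(np.vstack(out),(600,600)))
E
```

```text
(no output)
```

View pics/jaw2.png

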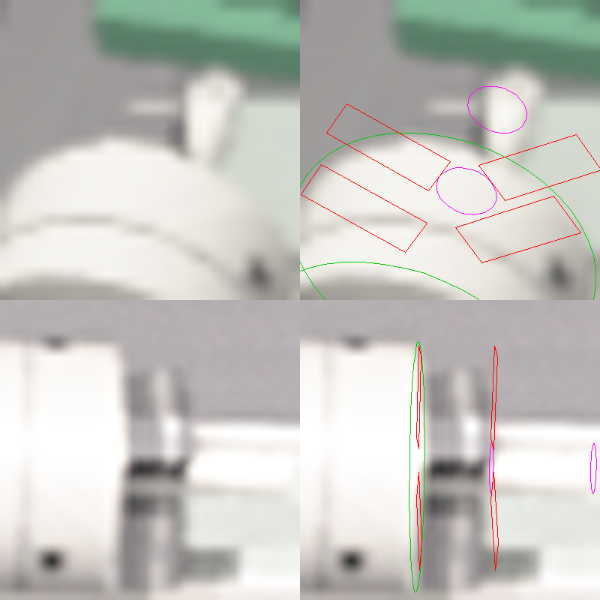

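Part of what I took for a jaw is the bar. The grey jaws blend into the tray, so I'll take an averaged, contrast-stretched look with candidate angles.

```bash
python3 - <<'E'
from h import *
O=np.array([.587,.030,0]);out=[]
for n,ctr,hw in(("side",[0,-.07,.2],14),("top",[0,-.06,.2],18)):
    im=np.mean([ctrl.snapshot(n).astype(float) for _ in range(6)],0);np.save(f"pics/{n}avg.npy",im)
    c=proj(n,O+ctr).astype(int);x0,y0=c-hw;s=400/(2*hw)
    z=cv2.resize(im[y0:y0+2*hw,x0:x0+2*hw],(400,400),interpolation=cv2.INTER_CUBIC)
    z=np.clip((z-60)*1.9,0,255).astype(np.uint8) if n=="side" else np.clip(z*1.1,0,255).astype(np.uint8)
    z2=z.copy()
    def P(X): return tuple(int(v) for v in ((proj(n,O+X)-[x0,y0]+.5)*s-.5).round())
    A=np.linspace(0,6.283,50)
    cv2.polylines(z2,[np.array([P([.05*np.sin(a),-.045,.185+.05*np.cos(a)]) for a in A])],True,(0,200,0),1)
    for k,col in((40,(0,0,255)),(-80,(255,0,0))):
        a=np.radians(k);e=np.array([np.sin(a),0,np.cos(a)]);t=np.array([np.cos(a),0,-np.sin(a)])
        for y in(-.075,-.045):
            q=[P(np.array([0,y,.185])+R*e+T*t) for R,T in((.048,-.008),(.048,.008),(.01,.008),(.01,-.008))]
            cv2.polylines(z2,[np.array(q)],True,col,1)
    out.append(np.hstack([z,z2]))
cv2.imwrite("pics/jaw3.png",cv2.resize(np.vstack(out),(600,600)))
E
```

```text
(no output)
```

View pics/jaw3.png

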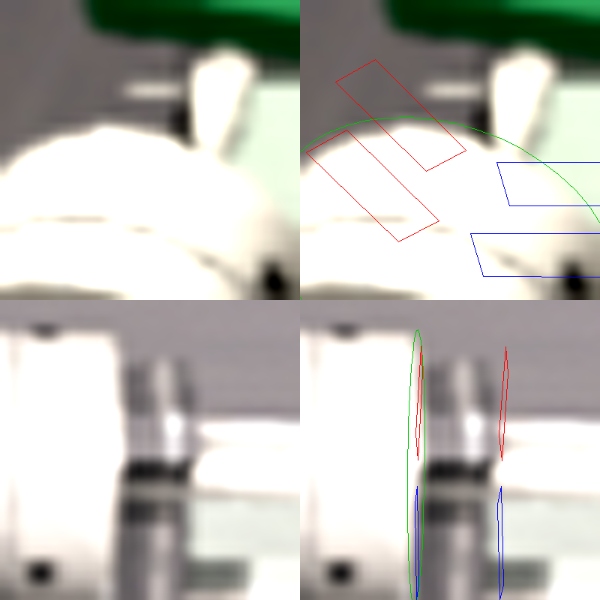

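```bash
python3 - <<'E'
from h import *
np.set_printoptions(precision=0,suppress=True)
O=np.array([.587,.030,0])
off={n:proj(n,O+c).astype(int)-hw for n,c,hw in(("side",[0,-.07,.2],14),("top",[0,-.06,.2],18))}
for d in(-15,-10,-5,0,5,10,15):
    a=np.radians(d);e=np.array([np.sin(a),0,np.cos(a)]);t=np.array([np.cos(a),0,-np.sin(a)])
    f=lambda n,R,T,y:(proj(n,O+np.array([0,y,.185])+R*e+T*t)-off[n]+.5)*(300/28 if n=="side" else 300/36)+([0,0] if n=="side" else [0,300])
    print(d,f("side",.048,-.008,-.075),f("side",.048,.008,-.075),"base",f("side",.01,-.008,-.075),"top",f("top",.048,-.008,-.075),f("top",.048,.008,-.075),f("top",.01,-.008,-.06))
E
```

```text
-15 [232.  74.] [177.  55.] base [204. 169.] top [210. 497.] [210. 451.] [159. 493.]
-10 [218.  68.] [162.  53.] base [201. 166.] top [210. 484.] [210. 438.] [159. 490.]
-5 [203.  63.] [147.  51.] base [198. 164.] top [210. 472.] [210. 427.] [159. 488.]
0 [189.  58.] [132.  51.] base [195. 161.] top [210. 460.] [210. 415.] [159. 485.]
5 [174.  55.] [118.  51.] base [192. 159.] top [210. 448.] [210. 404.] [160. 482.]
10 [159.  52.] [104.  53.] base [189. 157.] top [210. 436.] [209. 394.] [160. 479.]
15 [144.  51.] [91. 55.] base [185. 156.] top [210. 424.] [209. 384.] [160. 476.]
```

The line at side zoom (125–178, 90) is the top edge of the upper jaw. Together with the glint at top rows 415–460, it puts the top jaw within about 5° of straight up. Now moving over to the lever with shut fingers.

Call:
step_arm(
  rows=[
    [[-1, 2, 2, 5, 0, 0, 0], [-1, 4, 3, 5, 0, 0, 0], [-1, 4, 4, 5, 0, 0, 0], [-1, 2, 5.5, 0, 0, 0, 10], [-1, 2, 5.5, 0, 0, 0, 10], [-1, 2, 5.5, 0, 0, 0, 10], [-1, 2, 5.5, 0, 0, 0, 10], [-1, 2, 5.5, 0, 0, 0, 10], [-1, 2, 5.5, 0, 0, 0, 10], [-1, 1.5, 5.5, 0, 0, 0, 10], [-1, 1.5, 5.5, 0, 0, 0, 0], [-1, 1.5, 5.5, 0, 0, 0, 0]],
  ],
)

```text
clock: 2.3
tool_pos: [0.4651, -0.0644, 0.3262]
orientation: [-90.1, -0.0, 88.3]
force: [0.3, -1.2, -0.2]
opening: 0.0001
```

Call:
step_arm(
  rows=[
    [[-1, 1, 5, 0, 0, 0, 1], [-1, 1, 5, 0, 0, 0, 0.7], [-1, 0, 5, 0, 0, 0, 0], [-1, 0, 1.5, -2, 0, 0, 0], [-1, 0, 0, 0, 0, 0, 0], [-1, 0, 0, 0, 0, 0, 0], [-1, 0, 0, 0, 0, 0, 0]],
  ],
)

```text
clock: 3.18
tool_pos: [0.4853, 0.098, 0.3066]
orientation: [-90.1, -0.0, 89.9]
force: [0.1, -0.5, -0.0]
opening: 0.0003
```

Call:
step_arm(
  rows=[
    [[-1, 1.2, 2, 0, 0, 0, 0], [-1, 0, 0.5, -2.5, 0, 0, 0], [-1, 0, 0, -2, 0, 0, 0], [-1, 0, 0, 0, 0, 0, 0], [-1, 0, 0, 0, 0, 0, 0], [-1, 0, 0, 0, 0, 0, 0]],
  ],
)

```text
clock: 3.92
tool_pos: [0.4976, 0.1238, 0.2618]
orientation: [-90.1, -0.0, 90.0]
force: [-0.4, 0.1, 0.0]
opening: 0.0004
```

```bash
cat > look.py <<'E'
import sys
from h import *
n,cx,cy,hw,name=sys.argv[1],*map(int,sys.argv[2:5]),sys.argv[5]
im=ctrl.snapshot(n);cv2.imwrite(f"pics/{name}_full.png",im)
cv2.imwrite(f"pics/{name}.png",cv2.resize(im[cy-hw:cy+hw,cx-hw:cx+hw],(500,500),interpolation=cv2.INTER_CUBIC))
E
python3 - <<'E'
from plant import ctrl
import numpy as np
o=ctrl.get_obs();print(o["tool_pos"],o["force"],o["clock"])
E
python3 look.py side 236 200 40 lev1
```

```text
[0.49761791 0.12384741 0.26184133] [-0.42275773  0.11940968  0.024913  ] 3.925
```

View pics/lev1.png

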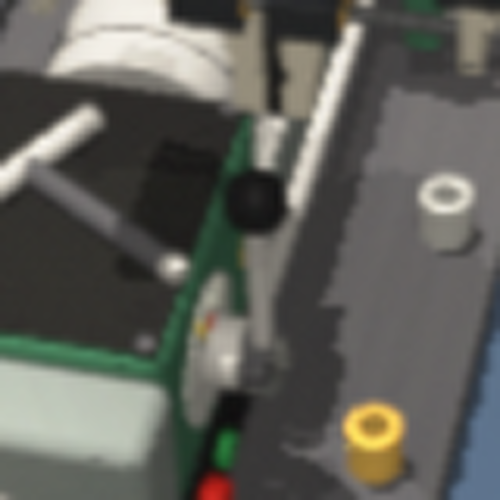

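The ball is at crop (256,200) with the shut fingers standing just behind it (toward the chuck). Approaching gently.

Call:
step_arm(
  rows=[
    [[-1, 0, 0.5, 0, 0, 0, 0], [-1, 0, 0.5, 0, 0, 0, 0], [-1, 0, 0.2, 0, 0, 0, 0], [-1, 0, 0.2, 0, 0, 0, 0], [-1, 0, 0, 0, 0, 0, 0], [-1, 0, 0, 0, 0, 0, 0]],
  ],
)

```text
clock: 4.72
tool_pos: [0.497, 0.1376, 0.2608]
orientation: [-90.0, 0.0, 90.0]
force: [-0.2, -0.9, 0.8]
opening: 0.0006
```

Call:
step_arm(
  rows=[
    [[-1, 0, 0.2, 0, 0, 0, 0], [-1, 0, 0.2, 0, 0, 0, 0], [-1, 0, 0, 0, 0, 0, 0], [-1, 0, 0, 0, 0, 0, 0]],
  ],
)

```text
clock: 5.22
tool_pos: [0.497, 0.1417, 0.2608]
orientation: [-90.0, -0.0, 90.0]
force: [-0.3, 0.0, 0.6]
opening: 0.0007
```

Call:
step_arm(
  rows=[
    [[-1, 0, 0.2, 0, 0, 0, 0], [-1, 0, 0.1, 0, 0, 0, 0], [-1, 0, 0, 0, 0, 0, 0], [-1, 0, 0, 0, 0, 0, 0]],
  ],
)

```text
clock: 5.72
tool_pos: [0.497, 0.1446, 0.2607]
orientation: [-90.0, 0.0, 90.0]
force: [-0.2, -0.8, -0.5]
opening: 0.0005
```

Call:
step_arm(
  rows=[
    [[-1, 0, 0.2, 0, 0, 0, 0], [-1, 0, 0.1, 0, 0, 0, 0], [-1, 0, 0.1, 0, 0, 0, 0]],
  ],
)

```text
clock: 6.1
tool_pos: [0.497, 0.1487, 0.2607]
orientation: [-90.0, 0.0, 90.0]
force: [-0.4, 0.1, 0.7]
opening: 0.0006
```

```bash
python3 look.py side 236 195 30 lev2
```

```text
(no output)
```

View pics/lev2.png

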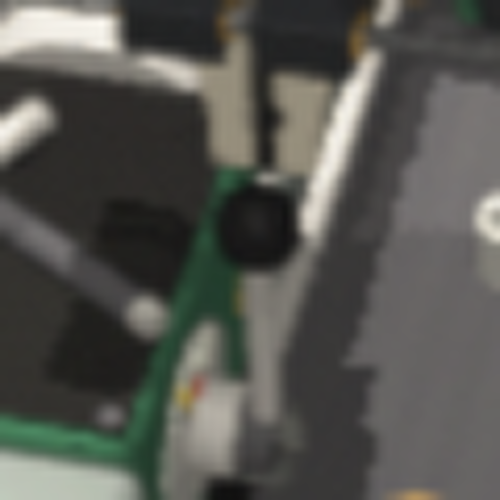

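The ball is at px (237.0,192.4), essentially unmoved. Checking the tip against the ball numerically.

```bash
python3 - <<'E'
from h import *
np.set_printoptions(precision=4,suppress=True)
print("tcp px side",proj("side",[.497,.1487,.2607]),"top",proj("top",[.497,.1487,.2607]),"grasp side",proj("side",[.497,.1487,.28]))
def ball(im,c,r=9):
    g=cv2.cvtColor(im,cv2.COLOR_BGR2GRAY).astype(float);y,x=np.mgrid[:384,:512]
    m=((x-c[0])**2+(y-c[1])**2<r*r)&(g<45);return x[m].mean(),y[m].mean(),m.sum()
for f in("side0","side1","lev1_full","lev2_full"):
    print(f,ball(cv2.imread(f"pics/{f}.png"),(236.7,192)))
im=cv2.imread("pics/top0.png");b=ball(im,(219.8,168.4),6);print(b)
s=ball(cv2.imread("pics/side0.png"),(236.7,192));print(tri(s[:2],b[:2]))
E
```

```text
tcp px side [237.9886 192.6059] top [225.0214 170.3723] grasp side [237.7528 187.3661]
side0 (np.float64(236.08955223880596), np.float64(192.28358208955223), np.int64(67))
side1 (np.float64(236.08955223880596), np.float64(192.28358208955223), np.int64(67))
lev1_full (np.float64(234.76470588235293), np.float64(191.34313725490196), np.int64(102))
lev2_full (np.float64(235.29347826086956), np.float64(191.6413043478261), np.int64(92))
(np.float64(219.05357142857142), np.float64(168.42857142857142), np.int64(56))
(array([0.4985, 0.1642, 0.2776]), np.float64(0.0010504567323335605))
```

Call:
step_arm(
  rows=[
    [[-1, 0, 0.1, 0, 0, 0, 0], [-1, 0, 0.1, 0, 0, 0, 0], [-1, 0, 0.1, 0, 0, 0, 0]],
  ],
)

```text
clock: 6.52
tool_pos: [0.497, 0.1517, 0.2607]
orientation: [-90.0, 0.0, 90.0]
force: [0.4, 0.1, 0.2]
opening: 0.0
```

```bash
cat > lev.py <<'E'
from h import *
# shift of the ball (lower half + stem) in the side view relative to the start picture
t0=cv2.imread("pics/side0.png")
im=ctrl.snapshot("side");cv2.imwrite("pics/lv.png",im)
up=lambda a:cv2.resize(a,None,fx=8,fy=8,interpolation=cv2.INTER_CUBIC)
T=up(t0[190:200,229:244]);S=up(im[185:220,222:252])
r=cv2.matchTemplate(S,T,cv2.TM_CCOEFF_NORMED);_,v,_,l=cv2.minMaxLoc(r)
print("side shift px",(l[0]/8-7),(l[1]/8-5),"score",round(v,3))
for a in(0,.1,.2,.3,.42):
    p=lambda a:proj("side",[.4985,.164+.095*np.sin(a),.185+.095*np.cos(a)])
    print(a,(p(a)-p(0)).round(2),end="; ")
o=ctrl.get_obs();print(o["clock"],o["tool_pos"].round(4),o["force"].round(2))
E
python3 lev.py
```

```text
side shift px 0.0 -0.125 score 0.987
0 [0. 0.]; 0.1 [-0.86  2.78]; 0.2 [-1.71  5.82]; 0.3 [-2.53  9.09]; 0.42 [-3.47 13.27]; 6.575 [0.497  0.1518 0.2608] [ 0.5  -0.61  1.1 ]
```

Call:
step_arm(
  rows=[
    [[-1, 0, 0.1, 0, 0, 0, 0], [-1, 0, 0.1, 0, 0, 0, 0], [-1, 0, 0.1, 0, 0, 0, 0]],
  ],
)

```text
clock: 6.95
tool_pos: [0.497, 0.1547, 0.2608]
orientation: [-90.0, -0.0, 90.0]
force: [0.2, -0.0, -0.3]
opening: 0.0003
```

```bash
python3 lev.py; python3 - <<'E'
import cv2,numpy as np
from h import *
b=ctrl.snapshot("top");a=cv2.imread("pics/lv.png")
a=cv2.resize(a[160:220,206:266],(390,390),interpolation=cv2.INTER_CUBIC);b=cv2.resize(b[140:190,195:245],(390,390),interpolation=cv2.INTER_CUBIC)
cv2.imwrite("pics/lev3.png",np.hstack([a,b]))
E
```

```text
side shift px 0.0 -0.125 score 0.987
0 [0. 0.]; 0.1 [-0.86  2.78]; 0.2 [-1.71  5.82]; 0.3 [-2.53  9.09]; 0.42 [-3.47 13.27]; 7.0 [0.497  0.1548 0.2607] [-0.22 -0.21 -0.41]
```

View pics/lev3.png

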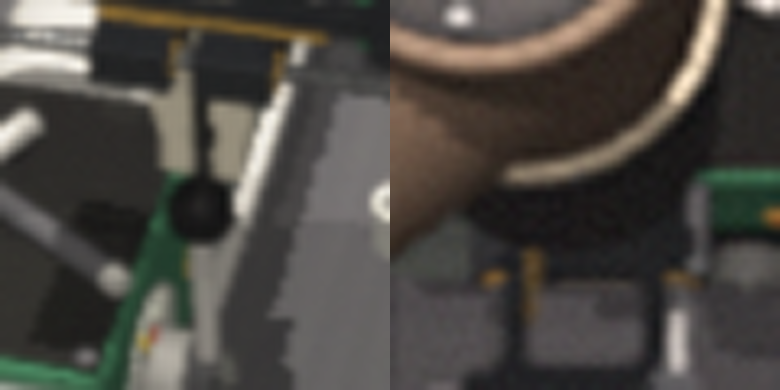

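Both pictures put the tip just behind the ball, with no contact yet: zero force and the ball unmoved. I'll keep easing on, checking force and ball shift.

Call:
step_arm(
  rows=[
    [[-1, 0, 0.1, 0, 0, 0, 0], [-1, 0, 0.1, 0, 0, 0, 0], [-1, 0, 0.1, 0, 0, 0, 0]],
  ],
)

```text
clock: 7.42
tool_pos: [0.497, 0.1577, 0.2608]
orientation: [-90.0, -0.0, 90.0]
force: [-0.2, 0.6, -0.0]
opening: 0.0002
```

```bash
python3 lev.py
```

```text
side shift px 0.0 -0.125 score 0.987
0 [0. 0.]; 0.1 [-0.86  2.78]; 0.2 [-1.71  5.82]; 0.3 [-2.53  9.09]; 0.42 [-3.47 13.27]; 7.475 [0.497  0.1578 0.2607] [0.75 0.03 0.51]
```

```bash
python3 - <<'E'
from h import *
a=cv2.imread("pics/side0.png").astype(int)
for f,y in(("lev1_full",.1238),("lev2_full",.1487),("lv",.1578)):
    b=cv2.imread(f"pics/{f}.png").astype(int);d=np.abs(a-b).max(2)>40
    print(f,"tcp",proj("side",[.497,y,.2615]).round(1),"lowest changed row per col",{c:int(np.max(np.where(d[150:200,c])[0],initial=-1)+150) for c in range(228,250)})
E
```

```text
lev1_full tcp [240.1 185.7] lowest changed row per col {228: 164, 229: 164, 230: 164, 231: 165, 232: 166, 233: 170, 234: 171, 235: 176, 236: 176, 237: 167, 238: 178, 239: 178, 240: 178, 241: 178, 242: 176, 243: 177, 244: 178, 245: 177, 246: 174, 247: 169, 248: 165, 249: 165}
lev2_full tcp [238.  192.4] lowest changed row per col {228: 172, 229: 172, 230: 173, 231: 183, 232: 184, 233: 184, 234: 184, 235: 184, 236: 174, 237: 185, 238: 185, 239: 185, 240: 180, 241: 185, 242: 185, 243: 184, 244: 181, 245: 173, 246: 171, 247: 174, 248: 174, 249: 173}
lv tcp [237.2 194.9] lowest changed row per col {228: 175, 229: 178, 230: 185, 231: 186, 232: 186, 233: 186, 234: 187, 235: 189, 236: 189, 237: 186, 238: 186, 239: 187, 240: 187, 241: 188, 242: 187, 243: 185, 244: 180, 245: 175, 246: 176, 247: 176, 248: 175, 249: 174}
```

```bash
python3 - <<'E'
from h import *
for X in([.4,.1547-.039,.33],[.4,.1547+.039,.33],[.4,.1547-.039,.4],[.4,.1547+.039,.4],[.497,.1547,.26]): print(X,proj("top",X).round(1),proj("side",X).round(1))
# same-time tcp consistency: joint based check
o=ctrl.get_obs();print(o["joint_pos"].round(2),o["tool_pos"],o["opening"])
a=cv2.imread("pics/top0.png").astype(int);b=ctrl.snapshot("top");cv2.imwrite("pics/t4.png",b)
s=cv2.imread("pics/lv.png");
z=np.hstack([cv2.resize(s[80:220,160:300],(400,400),interpolation=cv2.INTER_CUBIC),cv2.resize(b[110:210,170:270],(400,400),interpolation=cv2.INTER_CUBIC)])
cv2.imwrite("pics/g.png",z)
E
```

```text
[0.4, 0.1157, 0.33] [235.4 201.9] [278.  169.5]
[0.4, 0.1937, 0.33] [205.8 201.8] [272.5 191.5]
[0.4, 0.1157, 0.4] [234.3 198.8] [279. 148.]
[0.4, 0.1937, 0.4] [202.9 198.6] [273.3 170. ]
[0.497, 0.1547, 0.26] [222.9 170.4] [237.5 194.4]
[ 39.19   3.64 -11.88  -0.   -74.48 -39.23] [0.49700236 0.15779345 0.26071872] 8.890406598727565e-05
```

View pics/g.png

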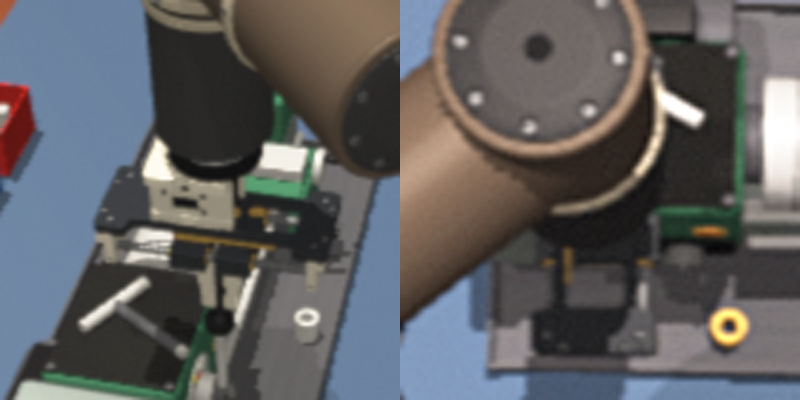

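The top view shows the gripper at the right x and y. The finger ends show about 28 mm higher than the reported TCP, so they have been skimming over the ball. I'll back off, go lower and check numerically.

Call:
step_arm(
  rows=[
    [[-1, 0, -1.5, 0, 0, 0, 0], [-1, 0, -2, 0, 0, 0, 0], [-1, 0, 0, -1, 0, 0, 0], [-1, 0, 0, -1, 0, 0, 0], [-1, 0, 0, 0, 0, 0, 0], [-1, 0, 0, 0, 0, 0, 0]],
  ],
)

```text
clock: 8.28
tool_pos: [0.4971, 0.1228, 0.2407]
orientation: [-90.0, 0.0, 90.0]
force: [-0.1, -0.6, 0.2]
opening: 0.0002
```

```bash
cat > tip.py <<'E'
from h import *
o=ctrl.get_obs();p=o["tool_pos"];a=cv2.imread("pics/side0.png").astype(int);b=ctrl.snapshot("side");cv2.imwrite("pics/tip.png",b)
d=np.abs(a-b.astype(int)).max(2)>40
print(o["clock"],p.round(4),o["force"].round(2),"tcp",proj("side",p).round(1),"+28",proj("side",p+[0,0,.028]).round(1),{c:int(np.max(np.where(d[150:200,c])[0],initial=-1)+150) for c in range(230,250)})
E
python3 tip.py; python3 lev.py
```

```text
8.275 [0.4971 0.1228 0.2407] [-0.08 -0.65  0.18] tcp [240.4 191. ] +28 [240.1 183.5] {230: 170, 231: 170, 232: 170, 233: 170, 234: 182, 235: 182, 236: 189, 237: 167, 238: 182, 239: 183, 240: 183, 241: 181, 242: 183, 243: 183, 244: 184, 245: 184, 246: 184, 247: 182, 248: 179, 249: 173}
side shift px 0.0 -0.125 score 0.987
0 [0. 0.]; 0.1 [-0.86  2.78]; 0.2 [-1.71  5.82]; 0.3 [-2.53  9.09]; 0.42 [-3.47 13.27]; 8.375 [0.4972 0.1229 0.241 ] [ 0.7   0.88 -0.78]
```

Call:
step_arm(
  rows=[
    [[-1, 0, 0, -0.8, 0, 0, 0], [-1, 0, 0.6, 0, 0, 0, 0], [-1, 0, 0.6, 0, 0, 0, 0], [-1, 0, 0.3, 0, 0, 0, 0], [-1, 0, 0.2, 0, 0, 0, 0], [-1, 0, 0.1, 0, 0, 0, 0], [-1, 0, 0.1, 0, 0, 0, 0]],
  ],
)

```text
clock: 9.25
tool_pos: [0.497, 0.1412, 0.2329]
orientation: [-90.0, 0.0, 90.0]
force: [0.0, -2.7, 0.5]
opening: 0.0005
```

```bash
python3 lev.py
```

```text
side shift px 0.0 0.0 score 0.967
0 [0. 0.]; 0.1 [-0.86  2.78]; 0.2 [-1.71  5.82]; 0.3 [-2.53  9.09]; 0.42 [-3.47 13.27]; 9.3 [0.497  0.1413 0.2329] [ 0.07 -1.82  1.3 ]
```

Contact now: −2.7 N at y = 0.141. Easing on.

Call:
step_arm(
  rows=[
    [[-1, 0, 0.1, 0, 0, 0, 0], [-1, 0, 0.1, 0, 0, 0, 0], [-1, 0, 0.1, 0, 0, 0, 0], [-1, 0, 0.1, 0, 0, 0, 0]],
  ],
)

```text
clock: 9.8
tool_pos: [0.4972, 0.1457, 0.2329]
orientation: [-90.0, -0.0, 90.0]
force: [0.8, -3.2, 2.7]
opening: 0.0005
```

Call:
step_arm(
  rows=[
    [[-1, 0, 0.1, 0, 0, 0, 0], [-1, 0, 0.1, 0, 0, 0, 0], [-1, 0, 0.1, 0, 0, 0, 0]],
  ],
)

```text
clock: 10.18
tool_pos: [0.4971, 0.1488, 0.2328]
orientation: [-90.0, -0.0, 90.0]
force: [1.5, -2.9, 2.2]
opening: 0.0003
```

Call:
step_arm(
  rows=[
    [[-1, 0, 0.1, 0, 0, 0, 0], [-1, 0, 0.1, 0, 0, 0, 0], [-1, 0, 0.1, 0, 0, 0, 0]],
  ],
)

```text
clock: 10.55
tool_pos: [0.4971, 0.1517, 0.2328]
orientation: [-90.0, -0.0, 90.0]
force: [0.7, -2.1, 1.0]
opening: 0.0006
```

```bash
python3 lev.py
```

```text
side shift px -0.875 2.75 score 0.947
0 [0. 0.]; 0.1 [-0.86  2.78]; 0.2 [-1.71  5.82]; 0.3 [-2.53  9.09]; 0.42 [-3.47 13.27]; 10.6 [0.497  0.1518 0.2328] [ 1.35 -1.96  1.49]
```

The lever is at about 0.10 rad and still on friction only.

Call:
step_arm(
  rows=[
    [[-1, 0, 0.1, 0, 0, 0, 0], [-1, 0, 0.1, 0, 0, 0, 0], [-1, 0, 0.1, 0, 0, 0, 0]],
  ],
)

```text
clock: 10.98
tool_pos: [0.4971, 0.1547, 0.2327]
orientation: [-90.0, -0.0, 90.0]
force: [1.2, -3.2, 1.7]
opening: 0.0003
```

Call:
step_arm(
  rows=[
    [[-1, 0, 0.1, 0, 0, 0, 0], [-1, 0, 0.1, 0, 0, 0, 0], [-1, 0, 0.1, 0, 0, 0, 0]],
  ],
)

```text
clock: 11.35
tool_pos: [0.497, 0.1577, 0.2327]
orientation: [-90.0, 0.0, 90.0]
force: [2.2, -2.7, 1.2]
opening: 0.0005
```

Call:
step_arm(
  rows=[
    [[-1, 0, 0.1, 0, 0, 0, 0], [-1, 0, 0.1, 0, 0, 0, 0]],
  ],
)

```text
clock: 11.6
tool_pos: [0.497, 0.1597, 0.2327]
orientation: [-90.0, 0.0, 90.0]
force: [1.5, -3.6, 1.4]
opening: 0.0004
```

```bash
python3 lev.py
```

```text
side shift px -1.5 4.875 score 0.876
0 [0. 0.]; 0.1 [-0.86  2.78]; 0.2 [-1.71  5.82]; 0.3 [-2.53  9.09]; 0.42 [-3.47 13.27]; 11.65 [0.497  0.1598 0.2327] [ 1.55 -3.    1.52]
```

Call:
step_arm(
  rows=[
    [[-1, 0, 0.1, 0, 0, 0, 0], [-1, 0, 0.1, 0, 0, 0, 0]],
  ],
)

```text
clock: 11.9
tool_pos: [0.497, 0.1616, 0.2327]
orientation: [-90.0, 0.0, 90.0]
force: [2.4, -3.1, 0.9]
opening: 0.0005
```

Call:
step_arm(
  rows=[
    [[-1, 0, 0.1, 0, 0, 0, 0], [-1, 0, 0.1, 0, 0, 0, 0]],
  ],
)

```text
clock: 12.15
tool_pos: [0.497, 0.1636, 0.2326]
orientation: [-90.0, 0.0, 90.0]
force: [3.7, -4.8, -1.3]
opening: 0.0007
```

Call:
step_arm(
  rows=[
    [[-1, 0, 0.1, 0, 0, 0, 0]],
  ],
)

```text
clock: 12.28
tool_pos: [0.497, 0.1645, 0.2325]
orientation: [-90.0, 0.0, 90.0]
force: [3.4, -4.2, -1.4]
opening: 0.0006
```

```bash
python3 lev.py
```

```text
side shift px -1.875 6.125 score 0.775
0 [0. 0.]; 0.1 [-0.86  2.78]; 0.2 [-1.71  5.82]; 0.3 [-2.53  9.09]; 0.42 [-3.47 13.27]; 12.325 [0.497  0.1645 0.2325] [ 3.47 -3.45 -0.17]
```

Call:
step_arm(
  rows=[
    [[-1, 0, 0.1, 0, 0, 0, 0]],
  ],
)

```text
clock: 12.45
tool_pos: [0.497, 0.1654, 0.2325]
orientation: [-90.0, 0.0, 90.0]
force: [4.1, -4.5, -0.5]
opening: 0.0005
```

Call:
step_arm(
  rows=[
    [[-1, 0, 0.1, 0, 0, 0, 0]],
  ],
)

```text
clock: 12.58
tool_pos: [0.497, 0.1663, 0.2324]
orientation: [-90.0, 0.0, 90.0]
force: [3.5, -4.9, -1.4]
opening: 0.0004
```

```bash
python3 lev.py
```

```text
side shift px -2.0 6.625 score 0.747
0 [0. 0.]; 0.1 [-0.86  2.78]; 0.2 [-1.71  5.82]; 0.3 [-2.53  9.09]; 0.42 [-3.47 13.27]; 12.625 [0.497  0.1664 0.2324] [ 4.15 -4.62 -1.22]
```

The teeth butt: about 4.7 N at roughly 0.24 rad, so they met near 0.18. Releasing and going over to the chuck.

Call:
step_arm(
  rows=[
    [[-1, 0, -1, 0, 0, 0, 0], [-1, 0, -1.5, 2, 0, 0, 0], [-1, 0, -1, 5, 0, 0, 0], [-0.2, 1, -4, 0, 0, 0, 0], [-0.2, 3, -4, 0, 0, 0, 0], [-0.2, 3, -4, 0, 0, 0, 0], [-0.2, 2, -4, 0, 0, 0, 0], [-0.2, 0, -0.4, -2, 0, 0, 0], [-0.2, 0, 0, 0, 0, 0, 0], [-0.2, 0, 0, 0, 0, 0, 0]],
  ],
)

```text
clock: 13.88
tool_pos: [0.587, -0.032, 0.2834]
orientation: [-90.0, -0.0, 90.0]
force: [-0.5, 0.2, 0.1]
opening: 0.0349
```

```bash
python3 lev.py; python3 - <<'E'
from h import *
o=ctrl.get_obs();p=o["tool_pos"];print(o["opening"])
a=cv2.imread("pics/side0.png").astype(int);b=cv2.imread("pics/lv.png").astype(int)
u=proj("side",p+[0,0,.028]);print("tip exp",u,"fingers", [proj("side",p+[s,0,.028]).round(1) for s in(-.038,-.017,.017,.038)])
d=np.abs(a-b).max(2)>40
print({c:int(np.max(np.where(d[90:int(u[1])+12,c])[0],initial=-1)+90) for c in range(int(u[0])-20,int(u[0])+21)})
E
```

```text
side shift px 1.0 -4.0 score 0.742
0 [0. 0.]; 0.1 [-0.86  2.78]; 0.2 [-1.71  5.82]; 0.3 [-2.53  9.09]; 0.42 [-3.47 13.27]; 13.925 [ 0.5871 -0.0318  0.2838] [-0.46  0.17 -0.8 ]
0.0347572667628867
tip exp [220.72161362 130.12780351] fingers [array([233.9, 131.8]), array([226.6, 130.9]), array([214.9, 129.4]), array([207.7, 128.5])]
{200: 113, 201: 113, 202: 113, 203: 114, 204: 114, 205: 114, 206: 114, 207: 114, 208: 119, 209: 114, 210: 114, 211: 128, 212: 128, 213: 122, 214: 128, 215: 127, 216: 112, 217: 112, 218: 112, 219: 112, 220: 112, 221: 112, 222: 112, 223: 112, 224: 115, 225: 116, 226: 123, 227: 128, 228: 125, 229: 122, 230: 122, 231: 122, 232: 122, 233: 123, 234: 122, 235: 117, 236: 115, 237: 113, 238: 113, 239: 113, 240: 113}
```

Call:
step_arm(
  rows=[
    [[-0.2, 0, 0, -3, 0, 0, 0], [-0.2, 0, 0, -3, 0, 0, 0], [-0.2, 0, 0, -1.5, 0, 0, 0], [-0.2, 0, 0, -0.5, 0, 0, 0], [-0.2, 0, 0, -0.5, 0, 0, 0], [-0.2, 0, 0, 0, 0, 0, 0]],
  ],
)

```text
clock: 14.68
tool_pos: [0.5873, -0.0323, 0.1982]
orientation: [-90.0, -0.0, 90.0]
force: [0.3, -0.6, 0.1]
opening: 0.0354
```

```bash
python3 - <<'E'
from h import *
b=ctrl.snapshot("side");cv2.imwrite("pics/l5.png",b)
t=ctrl.snapshot("top");cv2.imwrite("pics/l5t.png",t)
g=cv2.cvtColor(b,cv2.COLOR_BGR2GRAY)
for a in(0,.1,.18,.24,.3,.42):
    u=proj("side",[.4985,.164+.095*np.sin(a),.185+.095*np.cos(a)]);print(a,u.round(1))
r=cv2.matchTemplate(cv2.resize(b[180:225,215:255],None,fx=8,fy=8,interpolation=cv2.INTER_CUBIC),cv2.resize(cv2.imread("pics/side0.png")[185:199,229:244],None,fx=8,fy=8,interpolation=cv2.INTER_CUBIC),cv2.TM_CCOEFF_NORMED)
_,v,_,l=cv2.minMaxLoc(r);print("shift",l[0]/8-14,l[1]/8-5,v)
z=np.hstack([cv2.resize(b[100:220,160:280],(400,400),interpolation=cv2.INTER_CUBIC),cv2.resize(t[100:200,210:310],(400,400),interpolation=cv2.INTER_CUBIC)])
cv2.imwrite("pics/j5.png",z)
E
```

```text
0 [235.8 191.5]
0.1 [234.9 194.3]
0.18 [234.3 196.7]
0.24 [233.8 198.6]
0.3 [233.3 200.6]
0.42 [232.3 204.8]
shift 0.375 -1.25 0.8017826676368713
```

View pics/j5.png

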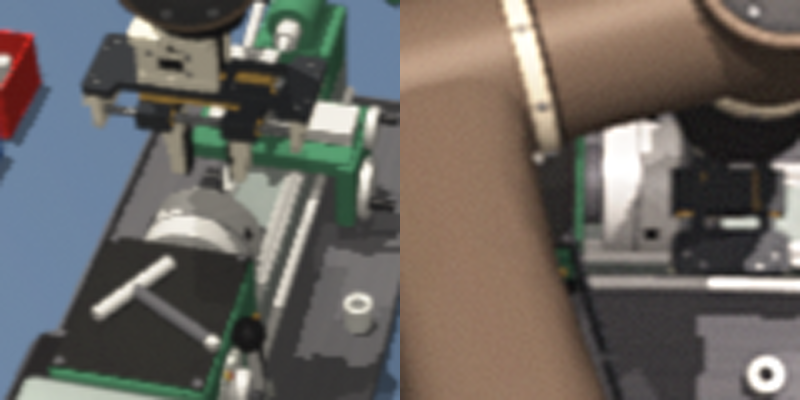

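Jaw top at left-panel (212,178), centred between the fingers; lever ball at (248,333), i.e. roughly 0.25 rad, as expected. Lowering astride the jaw.

Call:
step_arm(
  rows=[
    [[-0.2, 0, 0, -1, 0, 0, 0], [-0.2, 0, 0, -0.7, 0, 0, 0], [-0.2, 0, 0, -0.7, 0, 0, 0], [-0.2, 0, 0, 0, 0, 0, 0], [-0.2, 0, 0, 0, 0, 0, 0]],
  ],
)

```text
clock: 15.4
tool_pos: [0.5871, -0.0324, 0.1738]
orientation: [-90.0, 0.0, 90.0]
force: [0.5, -0.3, -0.4]
opening: 0.0353
```

Call:
step_arm(
  rows=[
    [[-0.2, -0.3, 0, 0, 0, 0, 0], [-0.2, -0.2, 0, 0, 0, 0, 0], [-0.2, -0.1, 0, 0, 0, 0, 0], [-0.2, 0, 0, 0, 0, 0, 0]],
  ],
)

```text
clock: 15.9
tool_pos: [0.581, -0.0323, 0.1739]
orientation: [-90.0, -0.0, 90.0]
force: [0.5, 0.6, 0.3]
opening: 0.0354
```

Call:
step_arm(
  rows=[
    [[-0.2, -0.1, 0, 0, 0, 0, 0], [-0.2, -0.1, 0, 0, 0, 0, 0]],
  ],
)

```text
clock: 16.15
tool_pos: [0.579, -0.0323, 0.1737]
orientation: [-90.0, -0.0, 90.0]
force: [-0.3, -0.4, -0.2]
opening: 0.0351
```

Call:
step_arm(
  rows=[
    [[-0.2, -0.1, 0, 0, 0, 0, 0]],
  ],
)

```text
clock: 16.27
tool_pos: [0.5779, -0.0324, 0.1737]
orientation: [-90.0, 0.0, 90.0]
force: [-0.8, 0.6, 0.2]
opening: 0.0352
```

Call:
step_arm(
  rows=[
    [[-0.2, -0.1, 0, 0, 0, 0, 0]],
  ],
)

```text
clock: 16.4
tool_pos: [0.5772, -0.0323, 0.1738]
orientation: [-90.0, -0.0, 90.0]
force: [1.7, -0.7, -2.9]
opening: 0.0349
```

Call:
step_arm(
  rows=[
    [[-0.2, -0.1, 0, 0, 0, 0, 0]],
  ],
)

```text
clock: 16.52
tool_pos: [0.5768, -0.0323, 0.1738]
orientation: [-90.1, -0.0, 90.0]
force: [4.1, -1.5, -1.8]
opening: 0.0352
```

```bash
cat > drop.py <<'E'
from h import *
b=ctrl.snapshot("side");cv2.imwrite("pics/dr.png",b);a=cv2.imread("pics/l5.png")
up=lambda m:cv2.resize(m,None,fx=8,fy=8,interpolation=cv2.INTER_CUBIC)
r=cv2.matchTemplate(up(b[185:220,222:246]),up(a[192:209,227:241]),cv2.TM_CCOEFF_NORMED);_,v,_,l=cv2.minMaxLoc(r)
o=ctrl.get_obs();print("ball shift vs butting",l[0]/8-5,l[1]/8-7,round(v,3),"clk",o["clock"],o["force"].round(1))
E
python3 drop.py
```

```text
ball shift vs butting 0.0 0.0 0.997 clk 16.575 [ 4.5 -0.1 -1.6]
```

In contact with the jaw at +4 N. Turning it in small steps.

Call:
step_arm(
  rows=[
    [[-0.2, -0.08, 0, 0, 0, 0, 0]],
  ],
)

```text
clock: 16.7
tool_pos: [0.5762, -0.0323, 0.174]
orientation: [-90.1, -0.0, 90.0]
force: [5.6, -0.9, -2.4]
opening: 0.035
```

Call:
step_arm(
  rows=[
    [[-0.2, -0.08, 0, 0, 0, 0, 0]],
  ],
)

```text
clock: 16.82
tool_pos: [0.5758, -0.0323, 0.1741]
orientation: [-90.1, -0.0, 90.0]
force: [5.8, -1.5, -2.7]
opening: 0.0352
```

```bash
python3 drop.py
```

```text
ball shift vs butting 0.0 0.0 0.996 clk 16.875 [ 5.5 -1.3 -3.6]
```

Call:
step_arm(
  rows=[
    [[-0.2, -0.08, 0, 0, 0, 0, 0]],
  ],
)

```text
clock: 17.0
tool_pos: [0.5752, -0.0323, 0.1742]
orientation: [-90.2, 0.0, 90.0]
force: [6.6, -1.0, -3.3]
opening: 0.0348
```

Call:
step_arm(
  rows=[
    [[-0.2, -0.08, 0, 0, 0, 0, 0]],
  ],
)

```text
clock: 17.12
tool_pos: [0.5746, -0.0323, 0.1744]
orientation: [-90.2, -0.0, 90.0]
force: [7.6, -2.2, -1.2]
opening: 0.0353
```

Call:
step_arm(
  rows=[
    [[-0.2, -0.05, 0, 0, 0, 0, 0], [-0.2, 0, 0, 0, 0, 0, 0]],
  ],
)

```text
clock: 17.38
tool_pos: [0.574, -0.0323, 0.1745]
orientation: [-90.2, -0.0, 90.0]
force: [6.9, 0.0, -1.5]
opening: 0.0347
```

```bash
python3 drop.py
```

```text
ball shift vs butting 0.0 0.0 0.99 clk 17.425 [ 4.8 -2.2 -1.4]
```

Call:
step_arm(
  rows=[
    [[-0.2, -0.1, 0, 0, 0, 0, 0]],
  ],
)

```text
clock: 17.55
tool_pos: [0.5734, -0.0322, 0.1746]
orientation: [-90.2, -0.0, 90.0]
force: [6.6, -1.0, -1.5]
opening: 0.0354
```

Call:
step_arm(
  rows=[
    [[-0.2, -0.1, 0, 0, 0, 0, 0]],
  ],
)

```text
clock: 17.68
tool_pos: [0.5725, -0.0322, 0.1747]
orientation: [-90.2, -0.0, 90.0]
force: [7.6, -2.1, -0.6]
opening: 0.0351
```

Call:
step_arm(
  rows=[
    [[-0.2, -0.1, 0, 0, 0, 0, 0]],
  ],
)

```text
clock: 17.8
tool_pos: [0.5716, -0.0322, 0.1748]
orientation: [-90.3, -0.0, 90.0]
force: [6.4, -1.9, -1.0]
opening: 0.0349
```

```bash
python3 drop.py
```

```text
ball shift vs butting 0.0 0.0 0.983 clk 17.85 [ 6.1 -0.7  0.1]
```

Call:
step_arm(
  rows=[
    [[-0.2, -0.1, 0, 0, 0, 0, 0]],
  ],
)

```text
clock: 17.98
tool_pos: [0.5707, -0.0322, 0.1749]
orientation: [-90.3, -0.0, 90.0]
force: [7.9, -1.0, -0.1]
opening: 0.0346
```

Call:
step_arm(
  rows=[
    [[-0.2, -0.1, 0, 0, 0, 0, 0]],
  ],
)

```text
clock: 18.1
tool_pos: [0.5698, -0.0322, 0.175]
orientation: [-90.3, -0.0, 90.0]
force: [6.9, -1.6, 0.7]
opening: 0.0352
```

Call:
step_arm(
  rows=[
    [[-0.2, -0.1, 0, 0, 0, 0, 0]],
  ],
)

```text
clock: 18.23
tool_pos: [0.5688, -0.0322, 0.175]
orientation: [-90.3, -0.0, 90.0]
force: [7.6, -1.4, 0.7]
opening: 0.0351
```

```bash
python3 drop.py
```

```text
ball shift vs butting 0.0 0.0 0.982 clk 18.275 [ 6.6 -1.  -0.3]
```

Call:
step_arm(
  rows=[
    [[-0.2, -0.1, 0, 0, 0, 0, 0]],
  ],
)

```text
clock: 18.4
tool_pos: [0.5678, -0.0322, 0.175]
orientation: [-90.3, -0.0, 90.0]
force: [7.7, -1.4, 0.5]
opening: 0.0351
```

Call:
step_arm(
  rows=[
    [[-0.2, -0.1, 0, 0, 0, 0, 0]],
  ],
)

```text
clock: 18.52
tool_pos: [0.5668, -0.0322, 0.175]
orientation: [-90.3, -0.0, 90.0]
force: [7.8, -1.1, -1.0]
opening: 0.0353
```

Call:
step_arm(
  rows=[
    [[-0.2, -0.1, 0, 0, 0, 0, 0]],
  ],
)

```text
clock: 18.65
tool_pos: [0.5658, -0.0321, 0.175]
orientation: [-90.3, -0.0, 90.0]
force: [8.5, -0.1, 0.1]
opening: 0.035
```

```bash
python3 drop.py
```

```text
ball shift vs butting 0.0 0.0 0.982 clk 18.7 [ 7.  -0.7 -0.5]
```

Call:
step_arm(
  rows=[
    [[-0.2, -0.1, 0, 0, 0, 0, 0]],
  ],
)

```text
clock: 18.82
tool_pos: [0.5648, -0.0321, 0.1749]
orientation: [-90.3, -0.0, 90.0]
force: [7.7, -1.1, -1.3]
opening: 0.0348
```

Call:
step_arm(
  rows=[
    [[-0.2, -0.1, 0, 0, 0, 0, 0]],
  ],
)

```text
clock: 18.95
tool_pos: [0.5636, -0.0321, 0.1748]
orientation: [-90.3, -0.0, 90.0]
force: [7.7, -0.9, -1.1]
opening: 0.0349
```

Call:
step_arm(
  rows=[
    [[-0.2, -0.1, 0, 0, 0, 0, 0]],
  ],
)

```text
clock: 19.08
tool_pos: [0.5626, -0.0321, 0.1748]
orientation: [-90.3, -0.0, 90.0]
force: [7.4, -0.9, -1.5]
opening: 0.035
```

```bash
python3 drop.py
```

```text
ball shift vs butting 0.0 0.0 0.982 clk 19.125 [ 7.2 -0.6 -1.1]
```

Call:
step_arm(
  rows=[
    [[-0.2, -0.1, 0, 0, 0, 0, 0]],
  ],
)

```text
clock: 19.25
tool_pos: [0.5617, -0.032, 0.1748]
orientation: [-90.3, -0.0, 90.0]
force: [7.5, -0.7, -1.2]
opening: 0.0348
```

Call:
step_arm(
  rows=[
    [[-0.2, -0.1, 0, 0, 0, 0, 0]],
  ],
)

```text
clock: 19.38
tool_pos: [0.5607, -0.032, 0.1748]
orientation: [-90.3, -0.0, 90.0]
force: [7.4, 0.0, -0.4]
opening: 0.0353
```

Call:
step_arm(
  rows=[
    [[-0.2, -0.1, 0, 0, 0, 0, 0]],
  ],
)

```text
clock: 19.5
tool_pos: [0.5597, -0.032, 0.1749]
orientation: [-90.3, -0.0, 90.0]
force: [7.0, -1.5, 0.1]
opening: 0.035
```

```bash
python3 drop.py
```

```text
ball shift vs butting 0.0 0.0 0.983 clk 19.55 [ 5.3 -0.6 -0.3]
```

Call:
step_arm(
  rows=[
    [[-0.2, -0.1, 0, 0, 0, 0, 0]],
  ],
)

```text
clock: 19.68
tool_pos: [0.557, -0.0321, 0.1742]
orientation: [-90.1, -0.0, 90.0]
force: [2.1, 1.3, -0.0]
opening: 0.0352
```

Call:
step_arm(
  rows=[
    [[-0.2, -0.1, 0, 0, 0, 0, 0]],
  ],
)

```text
clock: 19.8
tool_pos: [0.5553, -0.0322, 0.1739]
orientation: [-90.0, -0.0, 90.0]
force: [5.3, 0.9, 0.2]
opening: 0.0351
```

Call:
step_arm(
  rows=[
    [[-0.2, -0.1, 0, 0, 0, 0, 0]],
  ],
)

```text
clock: 19.92
tool_pos: [0.5549, -0.0323, 0.1741]
orientation: [-90.1, -0.0, 90.0]
force: [6.2, -0.0, 0.5]
opening: 0.0347
```

```bash
python3 drop.py
```

```text
ball shift vs butting 0.0 0.0 0.983 clk 19.975 [5.1 0.5 0.9]
```

The force fell to about 2 N (the teeth dropping), then rose again with no travel, as it would against the free play's end. I'll release the jaw and try the lever.

Call:
step_arm(
  rows=[
    [[-0.2, 0.4, 0, 0, 0, 0, 0], [-0.2, 0, 0, 2, 0, 0, 0], [-0.2, 0, 0, 4, 0, 0, 0], [-0.2, 0, 0, 5, 0, 0, 0], [-1, -2, 3, 0, 0, 0, 0], [-1, -2, 5, 0, 0, 0, 0], [-1, -2, 5, 0, 0, 0, 0], [-1, 0, 4, 0, 0, 0, 0], [-1, 0, 0, 0, 0, 0, 0], [-1, 0, 0, 0, 0, 0, 0]],
  ],
)

```text
clock: 21.22
tool_pos: [0.4976, 0.1373, 0.2832]
orientation: [-89.9, 0.1, 90.0]
force: [0.4, -0.4, 0.1]
opening: 0.0004
```

```bash
python3 lev.py;python3 drop.py
```

```text
side shift px -1.0 2.375 score 0.749
0 [0. 0.]; 0.1 [-0.86  2.78]; 0.2 [-1.71  5.82]; 0.3 [-2.53  9.09]; 0.42 [-3.47 13.27]; 21.275 [0.4979 0.137  0.2833] [-0.62 -0.52 -0.19]
ball shift vs butting 0.0 0.0 0.959 clk 21.325 [-0.3 -0.1  0. ]
```

Call:
step_arm(
  rows=[
    [[-1, 0.15, 1, -2, 0, 0, 0], [-1, 0, 0.3, -3.1, 0, 0, 0], [-1, 0, 0.5, 0, 0, 0, 0], [-1, 0, 0.5, 0, 0, 0, 0], [-1, 0, 0.2, 0, 0, 0, 0], [-1, 0, 0, 0, 0, 0, 0]],
  ],
)

```text
clock: 22.08
tool_pos: [0.5001, 0.163, 0.2336]
orientation: [-90.1, -0.0, 90.0]
force: [-0.3, -0.1, 0.5]
opening: 0.0001
```

Call:
step_arm(
  rows=[
    [[-1, 0, 0.1, 0, 0, 0, 0], [-1, 0, 0.1, 0, 0, 0, 0]],
  ],
)

```text
clock: 22.32
tool_pos: [0.4998, 0.1647, 0.2329]
orientation: [-90.0, -0.0, 90.0]
force: [0.6, -0.1, -1.4]
opening: 0.0003
```

Call:
step_arm(
  rows=[
    [[-1, 0, 0.1, 0, 0, 0, 0]],
  ],
)

```text
clock: 22.45
tool_pos: [0.4998, 0.1657, 0.2328]
orientation: [-90.0, 0.0, 90.0]
force: [-0.0, 0.3, 0.4]
opening: 0.0003
```

Call:
step_arm(
  rows=[
    [[-1, 0, 0.1, 0, 0, 0, 0]],
  ],
)

```text
clock: 22.58
tool_pos: [0.4998, 0.1665, 0.2327]
orientation: [-90.0, 0.0, 90.0]
force: [1.5, -2.6, 0.5]
opening: 0.0004
```

```bash
python3 drop.py
```

```text
ball shift vs butting 0.125 0.75 0.759 clk 22.625 [ 0.2 -1.1  1. ]
```

Call:
step_arm(
  rows=[
    [[-1, 0, 0.1, 0, 0, 0, 0]],
  ],
)

```text
clock: 22.75
tool_pos: [0.4997, 0.1672, 0.2327]
orientation: [-90.0, 0.0, 90.0]
force: [0.4, -1.5, 0.1]
opening: 0.0002
```

Call:
step_arm(
  rows=[
    [[-1, 0, 0.1, 0, 0, 0, 0]],
  ],
)

```text
clock: 22.88
tool_pos: [0.4997, 0.1683, 0.2326]
orientation: [-90.0, 0.0, 90.0]
force: [0.3, -3.2, -1.0]
opening: 0.0009
```

Friction only, well below the butting load. Carrying on in 1 mm steps.

Call:
step_arm(
  rows=[
    [[-1, 0, 0.1, 0, 0, 0, 0]],
  ],
)

```text
clock: 23.0
tool_pos: [0.4997, 0.1694, 0.2326]
orientation: [-90.0, 0.0, 90.0]
force: [0.4, -3.5, -1.0]
opening: 0.0008
```

Call:
step_arm(
  rows=[
    [[-1, 0, 0.1, -0.05, 0, 0, 0]],
  ],
)

```text
clock: 23.12
tool_pos: [0.4998, 0.1706, 0.2322]
orientation: [-90.0, 0.0, 90.0]
force: [0.7, -2.7, 0.1]
opening: 0.0007
```

```bash
python3 drop.py
```

```text
ball shift vs butting -0.25 2.125 0.736 clk 23.175 [ 0.6 -3.1 -0.4]
```

Call:
step_arm(
  rows=[
    [[-1, 0, 0.1, -0.05, 0, 0, 0], [-1, 0, 0.1, -0.05, 0, 0, 0], [-1, 0, 0.1, -0.05, 0, 0, 0]],
  ],
)

```text
clock: 23.55
tool_pos: [0.4999, 0.1738, 0.231]
orientation: [-90.0, -0.0, 90.0]
force: [-0.3, -2.1, 1.8]
opening: 0.0007
```

Call:
step_arm(
  rows=[
    [[-1, 0, 0.1, -0.05, 0, 0, 0], [-1, 0, 0.1, -0.05, 0, 0, 0], [-1, 0, 0.1, -0.05, 0, 0, 0]],
  ],
)

```text
clock: 23.92
tool_pos: [0.4998, 0.1767, 0.2292]
orientation: [-90.0, -0.0, 90.0]
force: [-0.3, -1.8, 1.9]
opening: 0.0006
```

```bash
python3 drop.py
```

```text
ball shift vs butting -0.5 4.0 0.656 clk 23.975 [-0.  -2.7  2.4]
```

Call:
step_arm(
  rows=[
    [[-1, 0, 0.1, 0, 0, 0, 0], [-1, 0, 0.1, 0, 0, 0, 0]],
  ],
)

```text
clock: 24.22
tool_pos: [0.4997, 0.1786, 0.229]
orientation: [-90.0, 0.0, 90.0]
force: [0.5, -2.8, 0.2]
opening: 0.0005
```

Call:
step_arm(
  rows=[
    [[-1, 0, 0.1, 0, 0, 0, 0]],
  ],
)

```text
clock: 24.35
tool_pos: [0.4996, 0.1795, 0.2289]
orientation: [-90.0, 0.0, 90.0]
force: [1.7, -3.5, -1.8]
opening: 0.0004
```

Call:
step_arm(
  rows=[
    [[-1, 0, 0.1, 0, 0, 0, 0]],
  ],
)

```text
clock: 24.48
tool_pos: [0.4996, 0.1805, 0.2288]
orientation: [-90.0, 0.0, 90.0]
force: [0.4, -3.6, -2.9]
opening: 0.0004
```

Call:
step_arm(
  rows=[
    [[-1, 0, 0.05, 0, 0, 0, 0], [-1, 0, 0.05, 0, 0, 0, 0]],
  ],
)

```text
clock: 24.72
tool_pos: [0.4995, 0.181, 0.2289]
orientation: [-89.9, 0.1, 90.0]
force: [2.1, -6.4, -2.4]
opening: 0.0002
```

Call:
step_arm(
  rows=[
    [[-1, 0, 0.05, 0, 0, 0, 0], [-1, 0, 0.05, 0, 0, 0, 0]],
  ],
)

```text
clock: 24.98
tool_pos: [0.4994, 0.1811, 0.2288]
orientation: [-89.9, 0.2, 89.9]
force: [2.5, -9.2, -3.6]
opening: 0.0006
```

```bash
python3 drop.py
```

```text
ball shift vs butting -0.625 5.875 0.605 clk 25.025 [ 1.2 -8.8 -3.6]
```

Motion stops at y = 0.181, matching the predicted 0.1807 for 0.42 rad, and the force rises there: this is the hard stop. Retreating clear.

Call:
step_arm(
  rows=[
    [[-1, 0, -1, 0, 0, 0, 0], [-1, 0, -3, 0, 0, 0, 0], [-1, 0, -1, 5, 0, 0, 0], [-1, 0, -2, 6, 0, 0, 0], [-1, -3, -5, 0, 0, 0, 0], [-1, -3, -6, 0, 0, 0, 0], [-1, -2, -6, 0, 0, 0, 0], [-1, 0, -6, 0, 0, 0, 0], [-1, 0, 0, 0, 0, 0, 0], [-1, 0, 0, 0, 0, 0, 0]],
  ],
)

```text
clock: 26.28
tool_pos: [0.4223, -0.1123, 0.3389]
orientation: [-90.1, -0.1, 89.9]
force: [-0.1, 0.5, 0.7]
opening: 0.0003
```

```bash
python3 - <<'E'
from h import *
a=cv2.imread("pics/side0.png");b=ctrl.snapshot("side");t=ctrl.snapshot("top")
up=lambda m:cv2.resize(m,None,fx=8,fy=8,interpolation=cv2.INTER_CUBIC)
for nm,ref,r,c in(("side0",a,(186,198),(230,243)),):
    R=cv2.matchTemplate(up(b[180:222,220:252]),up(ref[r[0]:r[1],c[0]:c[1]]),cv2.TM_CCOEFF_NORMED);_,v,_,l=cv2.minMaxLoc(R)
    print("ball shift side",c[0]*0+l[0]/8+220-c[0],l[1]/8+180-r[0],round(v,3))
# dark-disc centroid against the front region
g=cv2.cvtColor(b,cv2.COLOR_BGR2GRAY);y,x=np.mgrid[:384,:512]
for cx,cy,nm in((235.8,191.5,"upright"),(233.8,198.6,".24"),(232.8,202.7,".36"),(232.3,204.8,".42")):
    m=(x-cx)**2+(y-cy)**2<16;print(nm,"mean gray",g[m].mean().round(1),end="; ")
# bystanders: centroid shifts in both views
def cen(im,lo,hi,w):
    h=cv2.cvtColor(im,cv2.COLOR_BGR2HSV);m=cv2.inRange(h,lo,hi);k=np.zeros_like(m);k[w[1]:w[3],w[0]:w[2]]=1;yy,xx=np.where((m>0)&(k>0));return np.round([xx.mean(),yy.mean()],1) if len(xx) else None
t0=cv2.imread("pics/top0.png")
print()
for n,lo,hi,w in(("brass top",(18,120,120),(32,255,255),(243,182,262,201)),("key top",(0,0,170),(180,60,255),(212,120,250,163))):
    print(n,cen(t0,lo,hi,w),cen(t,lo,hi,w))
for n,lo,hi,w in(("brass side",(15,120,120),(32,255,255),(245,215,265,245)),("key side",(0,0,165),(180,60,255),(183,172,228,206)),("tape side",(18,120,120),(35,255,255),(305,145,350,190)),("pliers side",(0,150,100),(8,255,255),(275,255,325,320)),("alu side",(0,0,165),(180,60,255),(258,183,278,203))):
    print(n,cen(a,lo,hi,w),cen(b,lo,hi,w))
print(ctrl.get_obs()["clock"],ctrl.get_obs()["tool_pos"],ctrl.get_obs()["force"])
E
```

```text
ball shift side -0.125 0.5 0.747
upright mean gray 65.1; .24 mean gray 59.9; .36 mean gray 42.1; .42 mean gray 36.1; 
brass top [251.8 192.3] None
key top [230.7 135.6] [230.7 135.6]
brass side [255.4 230.2] [255.4 230.1]
key side [203.9 185.3] [204.  185.5]
tape side [326.9 166.1] [327. 166.]
pliers side [300.4 284.6] [300.4 284.5]
alu side [267.1 190.7] [266.9 190.7]
26.375 [ 0.42247512 -0.11131279  0.33871293] [-0.57911329 -0.40036455 -0.06346377]
```

Bystanders are unmoved (the brass bush is hidden by the arm in the top view only). One firmer number for the ball's final position.

```bash
python3 - <<'E'
from h import *
b=np.mean([ctrl.snapshot("side").astype(float) for _ in range(3)],0);g=b.max(2)
a=cv2.imread("pics/side0.png").astype(float).max(2)
for nm,im in(("start",a),("now",g)):
    w=im[180:222,220:250];m=(w<40).astype(np.uint8);n,l,s,c=cv2.connectedComponentsWithStats(m)
    print(nm,[(s[i,4],(c[i]+[220,180]).round(1)) for i in range(1,n) if s[i,4]>8])
for q in(.3,.36,.42): print(q,(proj("side",[.4985,.164+.095*np.sin(q),.185+.095*np.cos(q)])-proj("side",[.4985,.164,.28])).round(1))
np.set_printoptions(linewidth=200)
print(g[186:218:1,226:244].astype(int))
E
```

```text
start [(np.int32(52), array([236.4, 192.7]))]
now [(np.int32(67), array([233.4, 206. ]))]
0.3 [-2.5  9.1]
0.36 [-3.  11.2]
0.42 [-3.5 13.3]
[[ 48  47  47  47  47  55  89  91  71  63  97 155 174 141  95  72  83 159]
 [ 48  48  47  47  48  60  85  83  65  60  87 149 150 111  84  71  96 200]
 [ 47  48  47  47  49  69  83  75  60  59  77 106 105  84  73  73 113 207]
 [ 47  47  48  46  53  85  88  69  58  58  69  92  93  77  70  83 159 221]
 [ 48  48  48  47  59  82  79  63  57  58  67  85  84  74  70  95 196 230]
 [ 47  47  47  47  68  81  72  59  57  57  64  78  78  70  71 106 195 224]
 [ 47  47  46  50  73  79  67  58  57  58  63  75  75  69  80 147 217 221]
 [ 47  46  48  67  85  77  62  57  57  60  69  76  73  70  90 180 224 209]
 [ 48  47  50  87  93  72  59  57  58  71 112 109  79  71  96 172 210 182]
 [ 47  47  56  84  85  66  58  57  61  94 121 104  75  71  93 137 153 127]
 [ 47  50  77  82  70  60  57  57  63 120 143 113  76  73 101 136 139 107]
 [ 45  52  86  86  64  57  56  57  70 153 155 105  74  78 110 137 132  98]
 [ 47  60  85  80  62  57  57  59  72 136 130  86  71  91 13
[... 740 characters left out ...]
 21  49  56  53  53  55]
 [ 73 110 115  80  39  26  23  22  21  23  31  27  20  42  52  53  54  61]
 [ 72 120 125 100  74  64  58  44  36  46  64  53  27  41  52  52  54  62]
 [ 79 136 138 124 125 143 143 117  87  88  94  74  43  43  51  52  56  63]
 [ 87 139 143 140 161 217 232 213 152 108 100  86  65  53  52  54  61  66]
 [102 132 132 135 167 233 247 243 194 116 103  99  93  74  61  60  63  67]
 [114 119 117 142 173 236 250 246 193 113 102 102  93  70  72  70  63  66]
 [108 114 120 149 174 225 243 230 164 105 101 102  97  76  83  79  61  61]
 [119 124 130 152 167 209 221 197 141  97  97 100  96  83  84  80  63  57]
 [112 118 132 150 159 188 197 166 114  84  84  86  83  81  82  78  65  62]]
```

The ball has moved by (−3.0, +13.3) px against an expected (−3.5, +13.3) for 0.42 rad, so it is home and stays there untouched. Handing in.

```bash
python3 -c "
from plant import ctrl
print(ctrl.close_job())"
```

```text
the job is handed in; nothing more can be done
None
```

The lathe is in low gear: the lever rests untouched at the yellow mark, and I handed the job in at about 26.5 s of the 64 s allowed.

- **Lever, first push:** I eased it with shut fingers until the teeth butted at about 0.24 rad, with under 5 N along the push, then let go.
- **Chuck:** I turned the top jaw about 0.75 rad toward the operator, with up to 8.5 N on the jaw. The teeth then dropped in: the force fell to 2 N before rising to about 6 N at the end of the free play.
- **Lever home:** It moved on at about 3 N of friction only and met its stop where expected for 0.42 rad. I pressed it there to about 9 N and retreated.

**Last checks:**
- **Lever position:** With the gripper clear, the side camera shows the ball shifted by (−3.0, +13.3) px; 0.42 rad predicts (−3.5, +13.3).
- **Bystanders:** The chuck key, both bushes, the tape roll and the pliers are unmoved in the side view. I did not measure the oil bottle or the tin, but the arm never went near them.

**Disagreements:**
- **Finger height:** In the camera views the fingertips stood about 28 mm higher than the reported tool position. The first approach therefore passed over the ball without touching it; I corrected by going lower.
- **Ball tracking:** Picture matching of the ball failed at the end against the dark background, so I located it by its dark disc instead. The matching also showed no ball movement when the teeth dropped in. Only the forces and the free lever travel afterwards showed the mesh.

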